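# Weigh two refill bottles against each other and seat the fuller one

### The job

Find out which of the two look-alike aluminium refill bottles is the fuller: with the balance's beam locked, set them down softly, without dropping, knocking or pushing them, one near the middle of each pan, then swing the lock lever over to free the beam and, with your hand off everything, let the pans come to rest. Lock the beam again before you touch a bottle, then press the heavier bottle fully home, past the spring balls, in the empty socket of the station holder (its block stands wherever it was last clamped on the rail), firmly but without forcing it, and leave the lighter one standing on its pan and the beam locked. Leave the other things on the table where they are.

Things in the scene. Friction and masses are not known exactly. Their poses are not given: they have to be found in the camera images.
- bottle_a: one of two look-alike opaque aluminium bottles with black screw caps, upright, loose. Body 37 mm across from 8 to 66 mm above the underside, foot ring 45 mm across and 8 mm high, cap 26 mm across, its top at 93 mm. Hidden contents: 0.14 to 0.34 kg in all. Origin: centre of the underside; z up the bottle.
- bottle_b: the other of two look-alike opaque aluminium bottles with black screw caps, upright, loose. Body 37 mm across from 8 to 66 mm above the underside, foot ring 45 mm across and 8 mm high, cap 26 mm across, its top at 93 mm. Hidden contents: 0.14 to 0.34 kg in all. Origin: centre of the underside; z up the bottle.
- pan_left: the left (+y at zero yaw) pan of the balance: flat steel plate 110 mm across, 3 mm thick, always level; moves straight up and down, the other pan as much the other way. Origin: centre of its top face, 100 mm above the table when level. Beam locked: stands firm at level, loaded or not. Beam free: the heavier side sinks, up to 8 mm (about 12 N/m, at rest within 2 s).
- pan_right: the right (-y at zero yaw) pan of the balance: flat steel plate 110 mm across, 3 mm thick, always level; moves straight up and down, the other pan as much the other way. Origin: centre of its top face, 100 mm above the table when level. Beam locked: stands firm at level, loaded or not. Beam free: the heavier side sinks, up to 8 mm (about 12 N/m, at rest within 2 s).
- balance: equal-arm bench balance, fixed to the table; grey base 130 x 270 x 30 mm (x, y, z), pans 100 mm either side of the middle along y, white index plate with pointer between them, 66 mm wide, up to 140 mm above the table. Origin: centre of the underside; x points away from the lock lever's side, y to the left pan.
- lock_lever (a joint): turn of the beam lock lever about its upright pivot, rad: 0 = locked (handle towards the left pan's side), growing anticlockwise from above to 1.2 = fully unlocked (handle towards the right pan's side). Locked at 0.2 and below, quite free at 1.0 and above. Stays where it is left; stiff, about 2.5 N at the handle.
- lever_post (a point): on the axis of the lever's upright handle post (black, round, 12 mm across, 41 to 83 mm above the table), 72 mm above the table, 60 mm from the pivot. Moves with the lever.
- lever_pivot (a point): pivot axis of the lock lever, fixed on the balance, 30 mm above the table; axes as the balance's.
- holder: station holder fixed to the table: rail 85 x 270 x 10 mm (x, y, z) with two dark steel blocks 75 mm wide, tops 50 mm above the table: at +y a fixed block with the spray bottle, towards -y the block with the empty socket, clamped on the rail wherever it was last slid. Origin: centre of the rail's underside.
- socket_zero (a point): fixed point of the holder, axes as the holder's: where the centre of the empty socket's floor would be with its block against the rail's end stop. The block (90 mm long) really stands 5 to 27 mm from there along the holder's +y; this is not measured: find it by feel or by eye. Floor 28 mm above the table. It resists 60 N of side push.
- socket_top (a point): at socket_zero, but level with the block's top face, 22 mm higher. The socket: bore 48 mm across with a plain edge (the foot drops in within about 1.7 mm of its axis), hard floor. Two spring balls stand 1.5 mm in over the foot ring's path: it meets them 18 mm above the floor and passes them 6 mm above it, when they snap in over the ring. Takes about 7 N, more than the weight.
- spray_bottle: bystander: amber spray bottle 36 mm across, 142 mm high, standing in the holder's other socket. Origin: centre of its underside.
- cream_jar: bystander: white jar with metal lid, 54 mm across, 50 mm high. Origin: centre of its underside.
- pen_machine: bystander: copper-coloured machine pen lying in a small black cradle, 145 mm long along its x, 41 mm high. Origin: under the cradle's centre.
- cup_stand: bystander: small steel riser with ink cups, 75 x 55 mm, 46 mm high. Origin: under its centre.
There are look-alikes about, which are no part of the job. Leave any pink or turquoise look-alike of the bottle_b alone.

How it is judged:
On the way, in this order (a step that is already met when the one before it is completed fails the run):
1. both bottles stand on opposite pans, let go and at rest, with the beam locked (((horizontal distance between bottle_a and pan_left below 0.035 m and contact force between bottle_a and pan_left above 0.5 N and angle between each of bottle_a, bottle_b's own z axis and vertical below 0.06 rad and horizontal distance between bottle_b and pan_right below 0.035 m and contact force between bottle_b and pan_right above 0.5 N) or (horizontal distance between bottle_a and pan_right below 0.035 m and contact force between bottle_a and pan_right above 0.5 N and angle between each of bottle_a, bottle_b's own z axis and vertical below 0.06 rad and horizontal distance between bottle_b and pan_left below 0.035 m and contact force between bottle_b and pan_left above 0.5 N)) and value of joint lock_lever below 0.2 rad and contact force between the fingers and bottle_a below 0.05 N and contact force between the fingers and bottle_b below 0.05 N and linear speed of each of bottle_a, bottle_b below 0.01 m/s), for 0.2 s.
2. the beam is unlocked and has come to rest with both bottles on their pans and the hand off bottles and lever (((horizontal distance between bottle_a and pan_left below 0.035 m and contact force between bottle_a and pan_left above 0.5 N and angle between each of bottle_a, bottle_b's own z axis and vertical below 0.06 rad and horizontal distance between bottle_b and pan_right below 0.035 m and contact force between bottle_b and pan_right above 0.5 N) or (horizontal distance between bottle_a and pan_right below 0.035 m and contact force between bottle_a and pan_right above 0.5 N and angle between each of bottle_a, bottle_b's own z axis and vertical below 0.06 rad and horizontal distance between bottle_b and pan_left below 0.035 m and contact force between bottle_b and pan_left above 0.5 N)) and value of joint lock_lever above 1 rad and contact force between the fingers and lock_lever below 0.05 N and contact force between the fingers and balance below 0.05 N and contact force between the fingers and bottle_a below 0.05 N and contact force between the fingers and bottle_b below 0.05 N and linear speed of each of bottle_a, bottle_b below 0.01 m/s), for 0.6 s.
3. the beam is locked again with both bottles still on their pans (all of step 1), for 0.1 s.
At the end, for the whole second after the job is handed in: Heavier bottle home in the empty socket (underside within 2 mm of its floor, upright); lighter one upright on a pan within 35 mm of its centre; lever at 0.2 rad or less; both let go and at rest. If they differ by under 5 g, either may count as the heavier (((z of bottle_a in the frame of socket_zero below 0.002 m and x of bottle_a in the frame of socket_zero between -0.004 and 0.004 m and y of bottle_a in the frame of socket_zero between 0 and 0.035 m and angle between each of bottle_a, bottle_b's own z axis and vertical below 0.06 rad and contact force between bottle_a and holder above 2.304 N and horizontal distance between bottle_b and pan_left below 0.035 m and contact force between bottle_b and pan_left above 0.5 N) or (z of bottle_a in the frame of socket_zero below 0.002 m and x of bottle_a in the frame of socket_zero between -0.004 and 0.004 m and y of bottle_a in the frame of socket_zero between 0 and 0.035 m and angle between each of bottle_a, bottle_b's own z axis and vertical below 0.06 rad and contact force between bottle_a and holder above 2.304 N and horizontal distance between bottle_b and pan_right below 0.035 m and contact force between bottle_b and pan_right above 0.5 N) or (z of bottle_b in the frame of socket_zero below 0.002 m and x of bottle_b in the frame of socket_zero between -0.004 and 0.004 m and y of bottle_b in the frame of socket_zero between 0 and 0.035 m and angle between each of bottle_b, bottle_a's own z axis and vertical below 0.06 rad and contact force between bottle_a and pan_left between 0.5 and 2.404 N and horizontal distance between bottle_a and pan_left below 0.035 m) or (z of bottle_b in the frame of socket_zero below 0.002 m and x of bottle_b in the frame of socket_zero between -0.004 and 0.004 m and y of bottle_b in the frame of socket_zero between 0 and 0.035 m and angle between each of bottle_b, bottle_a's own z axis and vertical below 0.06 rad and contact force between bottle_a and pan_right between 0.5 and 2.404 N and horizontal distance between bottle_a and pan_right below 0.035 m)) and value of joint lock_lever below 0.2 rad and contact force between the fingers and bottle_a below 0.05 N and contact force between the fingers and bottle_b below 0.05 N and linear speed of each of bottle_a, bottle_b below 0.01 m/s); the robot touches nothing.
It fails at once if a bottle is let go above a pan (over 1.5 mm) instead of being set down on it ((contact force between the fingers and bottle_a below 2 N and contact force between bottle_a and pan_left below 0.05 N and z of bottle_a in the frame of pan_left between 0.0015 and 0.06 m and horizontal distance between bottle_a and pan_left below 0.05 m) or (contact force between the fingers and bottle_a below 2 N and contact force between bottle_a and pan_right below 0.05 N and z of bottle_a in the frame of pan_right between 0.0015 and 0.06 m and horizontal distance between bottle_a and pan_right below 0.05 m) or (contact force between the fingers and bottle_b below 2 N and contact force between bottle_b and pan_left below 0.05 N and z of bottle_b in the frame of pan_left between 0.0015 and 0.06 m and horizontal distance between bottle_b and pan_left below 0.05 m) or (contact force between the fingers and bottle_b below 2 N and contact force between bottle_b and pan_right below 0.05 N and z of bottle_b in the frame of pan_right between 0.0015 and 0.06 m and horizontal distance between bottle_b and pan_right below 0.05 m)).
It fails at once if a bottle is knocked or pushed onto a pan (over 10 N between bottle and pan) (contact force between any of bottle_a, bottle_b and pan_left above 10 N or contact force between any of bottle_a, bottle_b and pan_right above 10 N).
It fails at once if a bottle is forced into the holder (over 25 N between bottle and holder) (contact force between any of bottle_a, bottle_b and holder above 25 N).
It fails at once if a bottle standing on a pan is handled while the beam is unlocked (value of joint lock_lever above 0.4 rad and ((contact force between the fingers and bottle_a above 0.5 N and (contact force between bottle_a and pan_left above 0.3 N or contact force between bottle_a and pan_right above 0.3 N)) or (contact force between the fingers and bottle_b above 0.5 N and (contact force between bottle_b and pan_left above 0.3 N or contact force between bottle_b and pan_right above 0.3 N)))).
It fails at once if another thing on the table is disturbed (moved over 20 mm) (distance of any of spray_bottle, cream_jar, pen_machine, cup_stand from where it was at the start of the episode above 0.02 m).
It also fails if it takes over 72 s, if anything falls off the work surface, if the arm or the gripper's body presses on something with over 40 N, if the wrist force passes 120 N, or if a joint passes its speed limit or range.

### The arm

A 6-joint arm with a two-finger parallel gripper is mounted at the origin on the work surface. World frame = base frame: x ahead of the robot, y to its left, z up, the work surface at z = 0. Lengths are in m, angles in rad, forces in N, time in s.
With the tool pointing down it reaches from about 0.275 to 0.775 m from the base axis. Payload 14.6 kg.
Tool frame: the origin (TCP) lies between the finger pads; the fingertips stand 11 mm ahead of it and the grasp point (between the pads) lies 8 mm behind it (tcp_to_tips is the distance from the TCP to the fingertips, in m); z points along the fingers, y is the line along which they close (so a half turn about z gives the same grasp; the last joint's range is limited). The gripper opens to 85 mm and grips with 20 to 120 N. Pads are 22 mm wide; open, the fingers measure 114 mm over their backs; the gripper's body (76 mm by 85 mm) begins 54 mm behind the grasp point. The pads swing forward as they close: fully open they stand 13 mm farther back than shut.
Start: joints at [1.139, 0.263, -0.048, 1.259, 0, 1.415], TCP at [0.143, 0.505, 0.242] pointing down, gripper open.
Joint ranges: [-2.65, 2.65], [-0.89, 1.7], [-1.18, 1.37], [-2.13, 2.11], [-1.35, 1.29], [-3.14, 3.14]. Speed limits (rad/s): [1.89, 1.89, 2.57, 2.79, 3.14, 3.14].

### API

Orientations are given as a rotation vector (axis times angle).
In Python, from workcell import * gives the robot as it stands. The module is installed in compiled form; this text tells all that it offers.
- The arm moves only by the shell command python3 -m handwheel 'ROWS'. ROWS is text: rows parted by semicolons, each of 5 numbers parted by spaces: the shift along the tool's x, y, z in cm, then the turn about the tool's z in rad, then the opening, from -1 (shut) to 1 (fully open). A call has exactly 5 rows; each row is the pose to reach, as a shift and turn from the pose commanded when the call began, along the tool's axes at that moment; what a row does not reach only later rows make up. A row lasts 1/10 s, in which the tool goes at most 50 mm and 8.59 degrees, less where a joint would pass 70% of its speed; a pose out of reach is approached as far as the arm can. A call with a gripper value outside its range is refused whole. The fingers move at their own pace and stop on an object; the grip force is fixed at half the most. Time passes only in rows, so rows that repeat a pose let the fingers close, or fill a call up. It gives the time, the measured TCP pose, the force, the opening and the grip force at its end, in the units of the state.
- get_obs(): the state, without advancing time (a new reading comes with each control period).
- snapshot(name): name is "scene" or "top"; returns a dict with "img" (384x512x3 uint8, blue, green, red), "z_map" (384x512 float32, m along the optical axis (not along the pixel's ray), 0 where there is no reading), "vertical_fov" (degrees; the focal length in pixels is half the picture's height over the tangent of half this angle, whatever the lens; pixels are square), "cx", "cy" (the principal point, pixels), "camera_from_world" (4x4, takes a point from world to camera coordinates). Camera axes: x right, y up, looking along -z (the intrinsics and any distortion apply to the point x, -y, -z); pixel columns grow to the right and rows downward; lengths in m; the calibration is good to about 2 mm. A picture is of the moment at which its call begins.
- sign_off(): hands the job in; it is judged then, once.
The state is a dict: "clock": time; "joint_positions": joint angles; "joint_velocities": joint speeds; "joint_torque": joint torques, N m; "position": TCP position; "orientation": TCP orientation; "wrist_force": force on the tool from outside, world axes, zero at the start; "ft_torque": the same for the moment, N m; "gripper_width": finger opening in m; "grip_force": force on a finger pad.
Only numpy, scipy, OpenCV 4.12 (cv2) and the standard library are available. Lean on these libraries where they do the work, as an engineer would, in place of code of your own. Each camera call takes 0.05 s, during which the arm holds its last target. There are 200 camera calls.

## Working session

There is one attempt and no reset: what is moved stays moved. The work goes in short steps, Python scripts to look and compute and a shell command to move; the robot and the scene stay as the last step left them, time stands still between calls to the robot, and variables do not carry over. Pictures are saved under pics/ and viewed, at most 10 in all, crops included, and the job is handed in when it is done.

```bash
mkdir -p pics; cat > h.py <<'E'
import numpy as np, cv2
from workcell import *
def cam(s):
    f=s["img"].shape[0]/2/np.tan(np.radians(s["vertical_fov"])/2)
    return f,s["cx"],s["cy"],np.array(s["camera_from_world"])
def ray(s,u,v):
    f,cx,cy,T=cam(s); d=np.array([(u-cx)/f,-(v-cy)/f,-1.0]); R=T[:3,:3]
    return -R.T@T[:3,3], R.T@d
def onz(s,u,v,z):
    o,d=ray(s,u,v); return o+d*(z-o[2])/d[2]
def proj(s,p):
    f,cx,cy,T=cam(s); q=T[:3,:3]@np.array(p)+T[:3,3]
    return cx+f*q[0]/-q[2], cy-f*q[1]/-q[2]
def cloud(s):
    f,cx,cy,T=cam(s); z=s["z_map"]; v,u=np.indices(z.shape)
    P=np.stack([(u-cx)/f*z,-(v-cy)/f*z,-z],-1)
    W=(P-T[:3,3])@T[:3,:3]; W[z<=0]=np.nan; return W
def tri(s1,p1,s2,p2):
    o1,d1=ray(s1,*p1);o2,d2=ray(s2,*p2)
    A=np.stack([d1,-d2],1);t=np.linalg.lstsq(A,o2-o1,rcond=None)[0]
    a=o1+d1*t[0];b=o2+d2*t[1];return (a+b)/2,np.linalg.norm(a-b)
E
python3 - <<'E'
from h import *
for n in("scene","top"):
    s=snapshot(n);cv2.imwrite(f"pics/{n}0.png",cv2.resize(s["img"],(800,600),interpolation=cv2.INTER_CUBIC))
    np.save(f"{n}0.npy",s,allow_pickle=True)
    print(n,{k:v for k,v in s.items() if k not in("img","z_map")},(s["z_map"]>0).mean())
print(get_obs())
E
```

```text
scene {'vertical_fov': 53.56681311357701, 'cx': 254.34917389250717, 'cy': 193.57130016457552, 'camera_from_world': array([[-0.32111187,  0.94684286,  0.01938494,  0.137991  ],
       [-0.58766521, -0.21526845,  0.77994173,  0.2638606 ],
       [ 0.74265522,  0.23905669,  0.62555185, -1.55373999],
       [ 0.        ,  0.        ,  0.        ,  1.        ]])} 0.9850056966145834
top {'vertical_fov': 46.19087695585906, 'cx': 252.66686399942785, 'cy': 192.81879407973491, 'camera_from_world': array([[-0.01164729, -0.99983849, -0.01368719,  0.04570035],
       [ 0.9841503 , -0.01388471,  0.17679195, -0.55012669],
       [-0.17695344, -0.01141111,  0.98415307, -1.26367275],
       [ 0.        ,  0.        ,  0.        ,  1.        ]])} 0.9959767659505209
{'clock': 0.1, 'joint_positions': array([ 1.13872260e+00,  2.63493008e-01, -4.88693730e-02,  1.25942415e+00,
        1.34152982e-05,  1.41552095e+00]), 'joint_velocities': array([ 0.00059675, -0.00051644,  0.00153074,  0.00094031,  0.00196176,
       -0.00025182]), 'joint_torque': array([ 4.14090464e-03, -6.38575387e+01,  3.85065114e+01,  9.94280213e-03,
       -2.53259890e-05, -6.82155175e-06]), 'position': array([0.14335645, 0.50479554, 0.24186541]), 'orientation': array([-4.33365767e-01, -3.11125613e+00,  1.48257617e-03]), 'wrist_force': array([-0.56420073, -0.16568975,  0.29876554]), 'ft_torque': array([ 0.03254104, -0.03375188,  0.02474688]), 'grip_force': 0.0, 'gripper_width': 0.08547764698915382}
```

View pics/scene0.png

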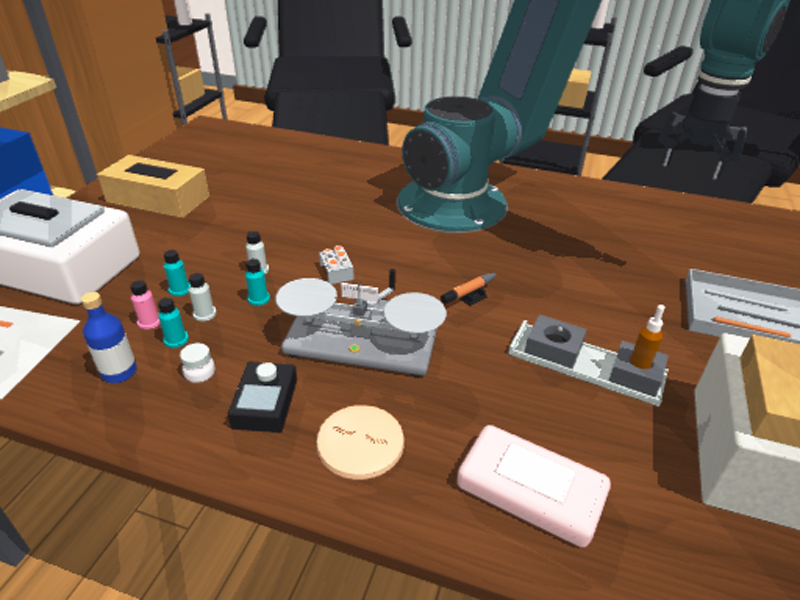

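View pics/top0.png

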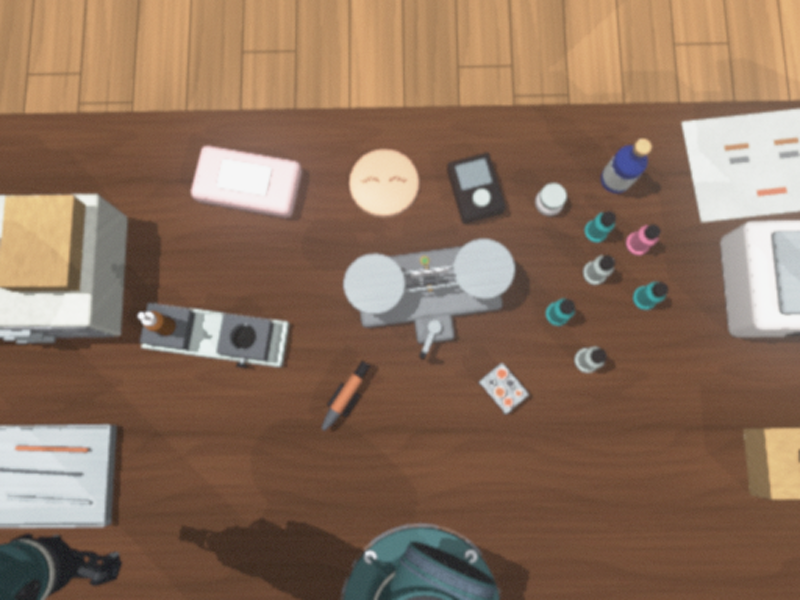

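The scene (800x600 pixels) shows two grey bottles among turquoise and pink look-alikes. In the top view they are at (600,268) and (590,358). The pans are at (375,283) and (484,268), the lever bracket at (434,328), and the empty socket at (244,337). I'll confirm with enlarged crops and measure.

```bash
python3 - <<'E'
from h import *
S={n:np.load(f"{n}0.npy",allow_pickle=True).item() for n in("scene","top")}
def crop(n,x0,y0,x1,y1): return cv2.resize(S[n]["img"][y0:y1,x0:x1],(400,300),interpolation=cv2.INTER_CUBIC)
m=np.vstack([np.hstack([crop("top",335,120,447,246),crop("top",215,145,335,235)]),np.hstack([crop("scene",80,140,192,224),crop("scene",170,150,290,240)])])
cv2.imwrite("pics/m1.png",m)
C={n:cloud(S[n]) for n in S}
for n in S:
    W=C[n];img=S[n]["img"];hsv=cv2.cvtColor(img,cv2.COLOR_BGR2HSV)
    z=W[...,2]
    # caps
    mk=((z>.088)&(z<.1)&(hsv[...,2]<80)&(W[...,1]<-.12)).astype(np.uint8)
    k,l,st,ce=cv2.connectedComponentsWithStats(mk)
    for i in range(1,k):
        if st[i,4]>8:
            P=W[l==i];c=P.mean(0); 
            u,v=proj(S[n],[c[0],c[1],.045]);col=hsv[int(v),int(u)]
            print(n,"cap",st[i,4],ce[i].round(1),np.nanmedian(P,0).round(4),np.ptp(P,0).round(3),"body hsv",col)
    mk=((z>.093)&(z<.107)&(hsv[...,1]<60)&(hsv[...,2]>120)&(abs(W[...,1])<.3)).astype(np.uint8)
    k,l,st,ce=cv2.connectedComponentsWithStats(mk)
    for i in range(1,k):
        if st[i,4]>200:
            P=W[l==i];print(n,"pan",st[i,4],ce[i].round(1),((P.max(0)+P.min(0))/2).round(4),np.nanmedian(P,0).round(4),np.ptp(P,0).round(3))
E
```

```text
scene cap 22 [42.3 67.4] [ 0.0131 -1.1834  0.0947] [0.022 0.037 0.011] body hsv [114  17  73]
scene cap 27 [161.7 149.9] [ 0.442  -0.3177  0.0901] [0.026 0.023 0.004] body hsv [ 77  12 186]
scene cap 32 [108.8 162.1] [ 0.5633 -0.4341  0.0907] [0.021 0.025 0.006] body hsv [ 90 255 155]
scene cap 32 [161.5 167.9] [ 0.5336 -0.2669  0.0906] [0.024 0.022 0.006] body hsv [ 90 255 155]
scene cap 38 [125.1 177.2] [ 0.613  -0.3439  0.0904] [0.024 0.023 0.005] body hsv [ 77  12 186]
scene cap 38 [ 88.1 182.1] [ 0.6688 -0.4293  0.0902] [0.023 0.023 0.006] body hsv [169 122 226]
scene cap 43 [105.6 193.3] [ 0.6956 -0.3511  0.0904] [0.022 0.025 0.006] body hsv [ 90 255 156]
scene pan 744 [195.7 189.6] [ 0.6009 -0.1177  0.0978] [ 0.6034 -0.1178  0.0981] [0.112 0.108 0.009]
scene pan 814 [265.3 199.7] [0.576  0.0794 0.0977] [0.5787 0.0803 0.0985] [0.114 0.109 0.009]
top cap 57 [388.9 139.2] [ 0.6934 -0.3541  0.0931] [0.021 0.024 0.009] body hsv [ 90 138 140]
top cap 47 [417.5 147.7] [ 0.6669 -0.4337  0.0925] [0.022 0.022 0.01 ] body hsv [169  98 224]
top cap 54 [388.2 167.8] [ 0.6091 -0.3472  0.0938] [0.023 0.022 0.011] body hsv [ 75  12 169]
top cap 60 [422.2 184.7] [ 0.5586 -0.4391  0.0931] [0.023 0.024 0.01 ] body hsv [ 90 146 152]
top cap 58 [362.8 195.6] [ 0.5298 -0.2706  0.0927] [0.021 0.024 0.012] body hsv [92 59 74]
top cap 57 [383.  227.3] [ 0.4413 -0.3213  0.0936] [0.02  0.024 0.011] body hsv [ 60   5 100]
top pan 1149 [309.  171.3] [ 0.6008 -0.122   0.1   ] [ 0.6012 -0.1217  0.0999] [0.107 0.109 0.014]
top pan 1152 [238.9 180.8] [0.578  0.0763 0.1   ] [0.5764 0.0762 0.0997] [0.108 0.108 0.013]
```

View pics/m1.png

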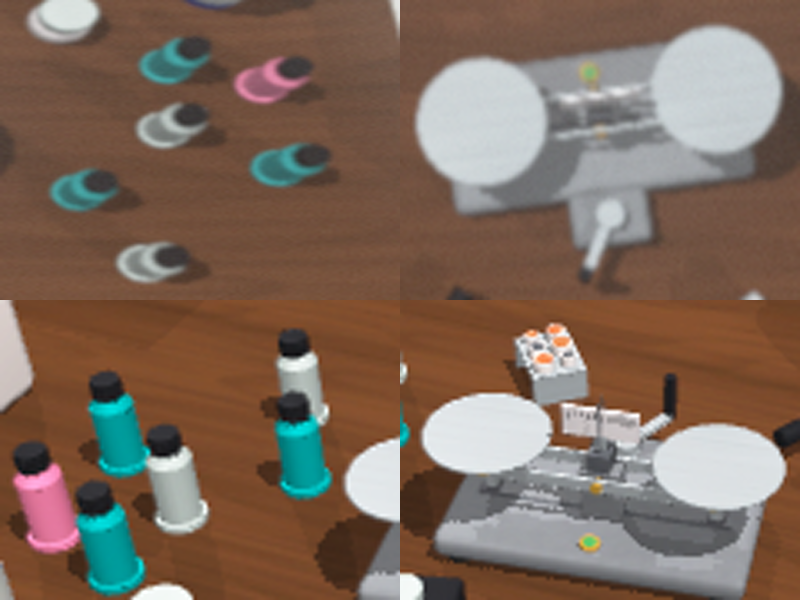

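The crops confirm that only the two white-grey bodies match the description. They are at top-view pixels (388,168) and (383,227). The others are turquoise or pink, so I leave them alone. The lever post is at about pixel (271,226). Next I'll measure the post, pivot and socket.

```bash
python3 - <<'E'
from h import *
S={n:np.load(f"{n}0.npy",allow_pickle=True).item() for n in("scene","top")}
for n in S:
    s=S[n];W=cloud(s);z=W[...,2];hsv=cv2.cvtColor(s["img"],cv2.COLOR_BGR2HSV);V=hsv[...,2]
    m=(V<60)&(z>.05)&(z<.095)&(abs(W[...,0]-.44)<.07)&(abs(W[...,1]+.03)<.08)
    P=W[m];print(n,"post",m.sum(),P.mean(0).round(4),P.min(0).round(3),P.max(0).round(3),"toponly",P[P[:,2]>.076].mean(0).round(4), np.argwhere(m).mean(0))
    # blocks: dark grey, tops at .05
    m=((z>.042)&(z<.058)&(hsv[...,1]<60)&(abs(W[...,0]-.5)<.12)&(W[...,1]>.2)&(W[...,1]<.55)).astype(np.uint8)
    k,l,st,ce=cv2.connectedComponentsWithStats(m)
    for i in range(1,k):
        if st[i,4]>60:
            P=W[l==i].astype(np.float32); r=cv2.minAreaRect(P[:,:2]*1000)
            print(n,"block",st[i],np.median(P,0).round(4),r)
    # bore: holes in block mask
    cs,h=cv2.findContours(m,cv2.RETR_CCOMP,cv2.CHAIN_APPROX_NONE)
    for c,hh in zip(cs,h[0]):
        if hh[3]>=0 and len(c)>15:
            p=np.array([onz(s,u,v,.05)[:2] for u,v in c[:,0]]);e=cv2.fitEllipse((p*1000).astype(np.float32));print(n,"bore",len(c),e, c[:,0].mean(0))
    # rail
    m=((z>.004)&(z<.016)&(hsv[...,1]<70)&(V>90)&(abs(W[...,0]-.5)<.15)&(W[...,1]>.2)&(W[...,1]<.6))
    P=W[m];print(n,"rail",cv2.minAreaRect((P[:,:2]*1000).astype(np.float32)))
    m=(hsv[...,1]>40)|(V>70)
W=cloud(S["top"]);s=S["top"]
for u,v in [(277,209.5)]: print("pivot",onz(s,u,v,.05))
E
```

```text
scene post 32 [ 0.4523 -0.006   0.0671] [ 0.445 -0.012  0.052] [ 0.456 -0.001  0.082] toponly [ 0.4509 -0.0062  0.0794] [176.84375 250.59375]
scene block [337 202  39  27 500] [0.4961 0.3268 0.0486] ((489.1533203125, 325.59344482421875), (90.68233489990234, 79.2817153930664), 82.14765930175781)
scene block [392 218  36  29 440] [0.528  0.4701 0.0488] ((511.82476806640625, 471.8568115234375), (79.44869995117188, 79.70523834228516), 81.59554290771484)
scene bore 40 ((494.28558349609375, 324.738525390625), (44.3984375, 48.74899673461914), 177.936767578125) [356. 214.]
scene rail ((514.6747436523438, 430.8839111328125), (362.2001037597656, 144.66650390625), 68.30014038085938)<stdin>:6: RuntimeWarning: Mean of empty slice.
  ret = um.true_divide(
Traceback (most recent call last):
ValueError: zero-size array to reduction operation minimum which has no identity
```

```bash
python3 - <<'E'
from h import *
s=np.load("top0.npy",allow_pickle=True).item()
W=cloud(s);z=W[...,2];hsv=cv2.cvtColor(s["img"],cv2.COLOR_BGR2HSV);V=hsv[...,2]
u,v=proj(s,[.451,-.006,.08]);print(u,v)
print(V[int(v)-6:int(v)+7,int(u)-8:int(u)+9]);print((z[int(v)-6:int(v)+7,int(u)-8:int(u)+9]*1000).round().astype(int))
m=((z>.042)&(z<.058)&(hsv[...,1]<60)&(abs(W[...,0]-.5)<.12)&(W[...,1]>.2)&(W[...,1]<.55)).astype(np.uint8)
k,l,st,ce=cv2.connectedComponentsWithStats(m)
for i in range(1,k):
    if st[i,4]>60:
        P=W[l==i].astype(np.float32);print("block",st[i],np.median(P,0).round(4),cv2.minAreaRect(P[:,:2]*1000))
cs,h=cv2.findContours(m,cv2.RETR_CCOMP,cv2.CHAIN_APPROX_NONE)
for c,hh in zip(cs,h[0]):
    if hh[3]>=0 and len(c)>15:
        p=np.array([onz(s,a,b,.05)[:2] for a,b in c[:,0]]);print("bore",len(c),cv2.fitEllipse((p*1000).astype(np.float32)),c[:,0].mean(0))
m=((z>.004)&(z<.016)&(hsv[...,1]<70)&(V>90)&(abs(W[...,0]-.5)<.1)&(W[...,1]>.22)&(W[...,1]<.54)).astype(np.uint8)
P=W[m>0];print("rail",cv2.minAreaRect((P[:,:2]*1000).astype(np.float32)))
print("pivot",onz(s,277,209.5,.05))
E
```

```text
268.8124089254158 225.58881284897586
[[118 118 119 116 118 119 116 109 111 107 104 130 185 213 208 179 128]
 [118 117 117 117 117 114 114 108 106 102 103 135 192 212 200 153 111]
 [113 113 113 112 111 111 111 111 109 110 119 157 201 209 181 138 111]
 [112 112 109 110 108 110 112 108 111 115 137 181 206 204 163 127 108]
 [107 109 108 109 109 109 110 114 111 116 148 190 209 197 155 118 101]
 [111 110 110 109 113 112 112 112 110 111 138 174 193 176 140 112  96]
 [116 115 113 115 115 116 115 115 105  94 104 134 149 141 119 104  89]
 [116 118 117 116 119 120 119 114  97  79  74  86 105 117 115  99  87]
 [118 116 117 120 118 117 117 112  90  73  63  72  89 110 111  99  88]
 [120 118 120 120 119 121 117 112  94  74  65  73  94 109 104  93  90]
 [119 123 120 118 117 119 120 118 106  87  74  80 101 106  97  89  86]
 [120 117 117 116 119 117 118 117 115 105 100 103 108 102  92  82  84]
 [116 115 116 112 116 116 114 113 116 112 112 115 114 104  94  88  84]]
[[                  -1                    4                    0
  -9223372036854775808                    1                    3
         
[... 4621 characters left out ...]
  -1
                     2                   -1]]
block [ 90 194  32  29 476] [0.5026 0.4568 0.0495] ((512.0916137695312, 467.8045349121094), (82.55200958251953, 74.86616516113281), 81.27021789550781)
block [138 201  35  29 614] [0.4897 0.3212 0.0497] ((490.1016540527344, 322.6046447753906), (91.70924377441406, 75.24429321289062), 81.54586791992188)
bore 49 ((489.6274108886719, 321.2485656738281), (48.77497482299805, 49.807212829589844), 14.594051361083984) [155.32653061 214.81632653]
rail ((499.5111389160156, 389.6959533691406), (285.26849365234375, 91.73808288574219), 81.54256439208984)
pivot [ 0.50052271 -0.03122224  0.05      ]<stdin>:5: RuntimeWarning: invalid value encountered in cast
```

```bash
python3 -m handwheel '-3 -4 0 -0.1 1; -6 -8 0 -0.2 1; -9 -12 0 -0.276 0.4; -12 -16 0 -0.276 0.4; -15 -20 0 -0.276 0.4'
```

```text
clock: 0.6
position: [0.233, 0.2699, 0.2421]
orientation: [-0.0, 3.142, -0.0]
wrist_force: [1.3, 0.0, 1.3]
gripper_width: 0.0596
grip_force: 0.0
```

```bash
python3 -m handwheel '-1.6 -4.5 0 0 0.4; -3.2 -9 0 0 0.4; -4.8 -13.5 0 0 0.4; -6.4 -18 0 0 0.4; -8 -22.5 0 0 0.4'; python3 -m handwheel '-1.6 -4.5 0 0 0.4; -3.2 -9 0 0 0.4; -4.8 -13.5 0 0 0.4; -6.4 -18 0 0 0.4; -8 -22.5 0 0 0.4';  python3 -m handwheel '-1.6 -4.5 1 0 0.4; -3.2 -9 3 0 0.4; -4.9 -14 5.5 0 0.4; -4.9 -14 8.2 0 0.4; -4.9 -14 8.2 0 0.4'
```

```text
clock: 1.1
position: [0.3047, 0.0709, 0.2423]
orientation: [0.001, 3.141, 0.0]
wrist_force: [0.6, 0.5, -0.2]
gripper_width: 0.0597
grip_force: 0.0
clock: 1.6
position: [0.3845, -0.1548, 0.2422]
orientation: [-0.003, -3.142, -0.0]
wrist_force: [1.7, 1.1, 0.2]
gripper_width: 0.0597
grip_force: 0.0
clock: 2.1
position: [0.4321, -0.2927, 0.1567]
orientation: [-0.004, -3.137, -0.007]
wrist_force: [0.5, 1.1, 0.5]
gripper_width: 0.0602
grip_force: 0.0
```

```bash
python3 -m handwheel '-1 -2.7 0 0 0.4; -1 -2.7 0 0 0.4; -1 -2.7 4 0 0.4; -1 -2.7 8 0 0.4; -1 -2.7 11.5 0 0.4'; python3 - <<'E'
from h import *
o=get_obs();print(o["position"],o["orientation"])
E
```

```text
clock: 2.6
position: [0.4433, -0.3184, 0.0453]
orientation: [-0.0, 3.141, -0.001]
wrist_force: [0.1, 0.1, 0.3]
gripper_width: 0.0595
grip_force: 0.0
[ 0.44328768 -0.3184277   0.04528608] [-2.36812285e-05  3.14101385e+00 -6.22344360e-04]
```

```bash
python3 -m handwheel '0 0 0 0 -0.3; 0 0 0 0 -1; 0 0 0 0 -1; 0 0 0 0 -1; 0 0 0 0 -1'; python3 -m handwheel '0 0 -1 0 -1; 0 0 -4 0 -1; 0 0 -8 0 -1; 0 0 -12 0 -1; 0 0 -16 0 -1'; python3 - <<'E'
from h import *
for n in("scene","top"):
    s=snapshot(n);np.save(f"{n}1.npy",s,allow_pickle=True)
    W=cloud(s);o=get_obs();p=o["position"]
    hsv=cv2.cvtColor(s["img"],cv2.COLOR_BGR2HSV)
    print(n,p,o["orientation"],proj(s,[p[0],p[1],p[2]-.042]))
s=np.load("scene1.npy",allow_pickle=True).item()
u,v=map(int,proj(s,p));cv2.imwrite("pics/g1.png",cv2.resize(s["img"][v-45:v+45,u-60:u+60],(600,450),interpolation=cv2.INTER_CUBIC))
E
```

```text
clock: 3.1
position: [0.4438, -0.3199, 0.0465]
orientation: [0.001, 3.14, -0.002]
wrist_force: [-0.3, -0.6, -2.2]
gripper_width: 0.0358
grip_force: 59.9
clock: 3.6
position: [0.4431, -0.3193, 0.208]
orientation: [0.001, 3.141, -0.001]
wrist_force: [0.6, -0.6, -2.5]
gripper_width: 0.0354
grip_force: 60.4
scene [ 0.44450641 -0.32071469  0.21407936] [ 1.27301927e-03  3.13569195e+00 -8.98596857e-03] (np.float64(157.05196708282557), np.float64(127.90684442409514))
top [ 0.44473827 -0.32094946  0.21109064] [ 1.27317539e-03  3.13573431e+00 -8.89321371e-03] (np.float64(390.5855871487183), np.float64(222.80927573339144))
```

View pics/g1.png

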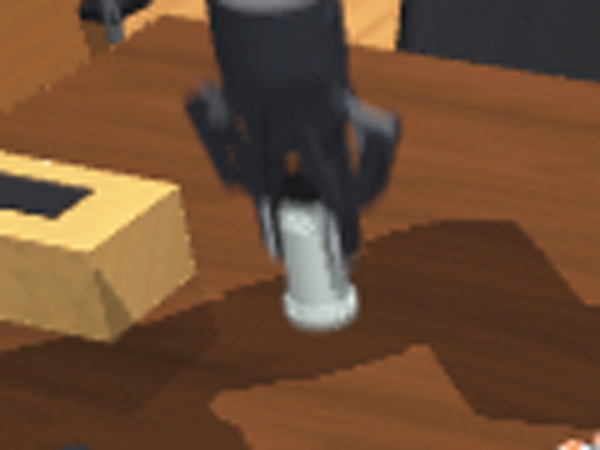

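The bottle is held upright between the pads, with its foot ring visible at about (320,308) in the crop. Next I carry it to the left pan.

```bash
python3 -m handwheel '-1 3 0 0 -1; -2.3 7 0 0 -1; -3.6 11 0 0 -1; -5 15 0 0 -1; -6.3 19 0 0 -1'; python3 -m handwheel '-1.3 4 0 0 -1; -2.6 8 0 0 -1; -4 12 0 0 -1; -5.2 16 0 0 -1; -6.2 19 0 0 -1'; python3 -m handwheel '-0.7 2.4 0 0 -1;-0.7 2.4 0 0 -1;-0.7 2.4 0 0 -1;-0.7 2.4 0 0 -1;-0.7 2.4 0 0 -1';python3 -c "
from h import *
o=get_obs();print(o['position'],o['orientation'],o['wrist_force'])"
```

```text
clock: 4.2
position: [0.5066, -0.128, 0.2054]
orientation: [-0.002, -3.142, -0.0]
wrist_force: [0.9, -0.3, -2.1]
gripper_width: 0.0354
grip_force: 60.6
clock: 4.7
position: [0.5686, 0.0626, 0.2053]
orientation: [0.0, -3.141, -0.0]
wrist_force: [0.9, -0.7, -2.2]
gripper_width: 0.0357
grip_force: 60.7
clock: 5.2
position: [0.5755, 0.0834, 0.2054]
orientation: [-0.003, -3.142, 0.0]
wrist_force: [-0.3, 0.2, -1.8]
gripper_width: 0.0357
grip_force: 60.8
[0.57550813 0.08338464 0.20538179] [-3.05953269e-03 -3.14154597e+00  1.41095096e-04] [-0.27872069  0.24608533 -1.82593537]
```

```bash
python3 -m handwheel '0 0 2 0 -1; 0 0 4 0 -1; 0 0 5.2 0 -1; 0 0 5.6 0 -1; 0 0 5.7 0 -1'; python3 -m handwheel '0 0 0.05 0 -1; 0 0 0.1 0 -1; 0 0 0.1 0 -1; 0 0 0.1 0 -1; 0 0 0.1 0 -1';python3 -m handwheel '0 0 0.02 0 -1; 0 0 0.05 0 -1; 0 0 0.05 0 -1; 0 0 0.05 0 -1; 0 0 0.05 0 -1';  python3 -c "
from h import *
o=get_obs();print(o['position'],o['orientation'],o['wrist_force'])"
```

```text
clock: 5.7
position: [0.5757, 0.084, 0.1483]
orientation: [-0.002, -3.141, 0.0]
wrist_force: [0.3, -0.2, -2.8]
gripper_width: 0.0356
grip_force: 60.8
clock: 6.2
position: [0.5758, 0.0843, 0.1475]
orientation: [0.001, 3.141, 0.0]
wrist_force: [-1.1, -0.7, -3.1]
gripper_width: 0.0356
grip_force: 60.8
clock: 6.7
position: [0.5757, 0.0842, 0.1468]
orientation: [-0.001, -3.142, 0.0]
wrist_force: [-0.4, -0.8, -1.9]
gripper_width: 0.0358
grip_force: 60.8
[0.57571209 0.08422683 0.14677649] [-1.29621508e-03 -3.14158629e+00  5.05880146e-05] [-0.37278309 -0.81123838 -1.88934514]
```

```bash
for i in 1; do python3 -m handwheel '0 0 0.03 0 -1; 0 0 0.05 0 -1; 0 0 0.05 0 -1; 0 0 0.05 0 -1; 0 0 0.05 0 -1'; python3 -m handwheel '0 0 0.03 0 -1; 0 0 0.03 0 -1; 0 0 0.03 0 -1; 0 0 0.03 0 -1; 0 0 0.03 0 -1'; done | grep -E "force: \[|pos"
```

```text
position: [0.5757, 0.0842, 0.1463]
wrist_force: [-0.2, -0.2, -2.2]
position: [0.5757, 0.0842, 0.146]
wrist_force: [0.9, -0.3, -1.6]
```

```bash
(python3 -m handwheel '0 0 0.03 0 -1; 0 0 0.03 0 -1; 0 0 0.03 0 -1; 0 0 0.03 0 -1; 0 0 0.03 0 -1'; python3 -m handwheel '0 0 0.03 0 -1; 0 0 0.03 0 -1; 0 0 0.03 0 -1; 0 0 0.03 0 -1; 0 0 0.03 0 -1') | grep -E "force: \[|pos"
```

```text
position: [0.5758, 0.0842, 0.1457]
wrist_force: [0.1, -0.6, -0.7]
position: [0.5758, 0.0842, 0.1454]
wrist_force: [-1.7, 0.3, 1.4]
```

```bash
python3 -m handwheel '0 0 0 0 -0.1; 0 0 0 0 0; 0 0 0 0 0.2; 0 0 0 0 0.4; 0 0 0 0 0.4'; python3 -m handwheel '0 0 -3 0 0.4; 0 0 -7 0 0.4; 0 0 -11 0 0.4; 0 0 -12 0 0.4; 1 -4 -12 0 0.4'; python3 -c "
from h import *
o=get_obs();print(o['position'],o['orientation'],o['wrist_force'])"
```

```text
clock: 9.2
position: [0.5757, 0.0843, 0.1454]
orientation: [-0.001, -3.142, -0.0]
wrist_force: [-0.4, 0.5, 0.4]
gripper_width: 0.0599
grip_force: 0.0
clock: 9.7
position: [0.567, 0.0464, 0.2668]
orientation: [-0.005, 3.138, 0.001]
wrist_force: [-0.1, -0.9, -1.2]
gripper_width: 0.0599
grip_force: 0.0
[0.56695313 0.04637856 0.26678022] [-4.80692939e-03  3.13830105e+00  9.36484818e-04] [-0.08538314 -0.88789834 -1.19097941]
```

```bash
python3 -m handwheel '-0.4 -4 0 0 0.4; -0.9 -8 0 0 0.4; -1.4 -12 0 0 0.4; -1.9 -16 0 0 0.4; -2.4 -20 0 0 0.4'; python3 -m handwheel '-0.5 -4 0 0 0.4; -1 -8 0 0 0.4; -1.5 -12 2 0 0.4; -1.9 -16 4 0 0.4; -2.1 -18.9 8 0 0.4'; python3 -m handwheel '0 0 1 0 0.4; 0 0 1 0 0.4; 0 0 1 0 0.4; 0 0 1 0 0.4; 0 0 1 0 0.4'; python3 - <<'E'
from h import *
o=get_obs();print(o['position'],o['orientation'])
for n in("scene","top"):
    s=snapshot(n);np.save(f"{n}2.npy",s,allow_pickle=True);W=cloud(s);V=s["img"].max(2)
    m=(W[...,2]>.16)&(W[...,2]<.2)&(V<80)&(abs(W[...,0]-.577)<.04)&(abs(W[...,1]-.08)<.04)
    P=W[m];print(n,m.sum(),P[P[:,2]>.187].mean(0))
E
```

```text
clock: 10.2
position: [0.5894, -0.1574, 0.265]
orientation: [-0.001, -3.141, -0.0]
wrist_force: [0.4, 0.4, 0.2]
gripper_width: 0.0594
grip_force: 0.0
clock: 10.7
position: [0.6111, -0.3479, 0.1857]
orientation: [0.003, 3.139, -0.004]
wrist_force: [0.2, 0.8, -0.4]
gripper_width: 0.0596
grip_force: 0.0
clock: 11.2
position: [0.6109, -0.3442, 0.1769]
orientation: [-0.0, 3.14, -0.002]
wrist_force: [0.8, 0.3, 0.2]
gripper_width: 0.0597
grip_force: 0.0
[ 0.6109246 -0.3442377  0.1769129] [-3.00582373e-04  3.13985986e+00 -1.93962339e-03]
scene 93 [0.5776867  0.08620158 0.19025744]
top 25 [0.57145268 0.08025092 0.19304219]
```

```bash
python3 -m handwheel '0 0 4 0 0.4; 0 0 8 0 0.4; 0 0 11 0 0.4; 0 0 13.1 0 0.4; 0 0 13.1 0 0.4'; python3 -m handwheel '0 0 0 0 -0.3; 0 0 0 0 -1; 0 0 0 0 -1; 0 0 0 0 -1; 0 0 0 0 -1'; python3 -m handwheel '0 0 -1 0 -1; 0 0 -4 0 -1; 0 0 -8 0 -1; 0 0 -12 0 -1; 0 0 -16 0 -1'; python3 -m handwheel '0 3 0 0 -1; 0.2 7 0 0 -1; 0.4 11 0 0 -1; 0.7 15 0 0 -1; 1 19 0 0 -1'; python3 -m handwheel '0 3 0 0 -1; 0 3 0 0 -1; 0 3 0 0 -1; 0 3 0 0 -1; 0 3 0 0 -1'
```

```text
clock: 11.8
position: [0.6092, -0.3437, 0.0419]
orientation: [-0.001, -3.138, -0.004]
wrist_force: [-0.8, -0.3, -0.1]
gripper_width: 0.0596
grip_force: 0.0
clock: 12.3
position: [0.6112, -0.3453, 0.0463]
orientation: [0.001, 3.139, -0.003]
wrist_force: [-1.0, 0.4, 7.1]
gripper_width: 0.0356
grip_force: 60.2
clock: 12.8
position: [0.61, -0.3445, 0.2071]
orientation: [0.001, 3.141, -0.001]
wrist_force: [0.1, -0.1, -2.6]
gripper_width: 0.0355
grip_force: 60.4
clock: 13.3
position: [0.6001, -0.1532, 0.2055]
orientation: [0.001, 3.141, -0.0]
wrist_force: [1.3, 0.2, -2.5]
gripper_width: 0.0356
grip_force: 60.6
clock: 13.8
position: [0.6006, -0.1258, 0.2044]
orientation: [-0.003, -3.142, 0.0]
wrist_force: [0.6, -0.0, -2.7]
gripper_width: 0.0356
grip_force: 60.8
```

```bash
(python3 -m handwheel '0 0 2 0 -1; 0 0 4 0 -1; 0 0 5.2 0 -1; 0 0 5.5 0 -1; 0 0 5.6 0 -1'; python3 -m handwheel '0 0 0.05 0 -1; 0 0 0.1 0 -1; 0 0 0.1 0 -1; 0 0 0.1 0 -1; 0 0 0.1 0 -1';python3 -m handwheel '0 0 0.03 0 -1; 0 0 0.06 0 -1; 0 0 0.06 0 -1; 0 0 0.06 0 -1; 0 0 0.06 0 -1') | grep -E "force: \[|pos"
```

```text
position: [0.6006, -0.1251, 0.1485]
wrist_force: [0.1, -0.3, -2.3]
position: [0.6006, -0.1248, 0.1476]
wrist_force: [0.5, 0.4, -2.4]
position: [0.6006, -0.1248, 0.1468]
wrist_force: [-0.3, -0.2, -1.6]
```

```bash
(python3 -m handwheel '0 0 0.03 0 -1; 0 0 0.03 0 -1; 0 0 0.03 0 -1; 0 0 0.03 0 -1; 0 0 0.03 0 -1') | grep -E "force: \[|pos"
```

```text
position: [0.6005, -0.1247, 0.1465]
wrist_force: [-0.5, 0.2, 0.5]
```

```bash
(python3 -m handwheel '0 0 0.02 0 -1; 0 0 0.02 0 -1; 0 0 0.02 0 -1; 0 0 0.02 0 -1; 0 0 0.02 0 -1') | grep -E "force: \[|pos"
```

```text
position: [0.6006, -0.1248, 0.1463]
wrist_force: [-0.7, -0.3, 0.5]
```

```bash
python3 -m handwheel '0 0 0 0 -0.1; 0 0 0 0 0; 0 0 0 0 0.2; 0 0 0 0 0.4; 0 0 0 0 0.4'; python3 -m handwheel '0 0 -3 0 0.4; 0 0 -7 0 0.4; 0 0 -11 0 0.4; 0 0 -12 0 0.4; 0 0 -12 0 0.4';python3 -m handwheel '4 2 0 0 0.4; 8 5 0 0 0; 12 8 0 0 -0.15; 15.2 11.6 0 0 -0.15; 15.2 11.6 0 0 -0.15'; python3 - <<'E'
from h import *
o=get_obs();print(o['position'],o['orientation'])
for n in("scene","top"):
    s=snapshot(n);np.save(f"{n}3.npy",s,allow_pickle=True);W=cloud(s);V=s["img"].max(2)
    for x,y in((.577,.08),(.601,-.12)):
        m=(W[...,2]>.16)&(W[...,2]<.2)&(V<80)&(abs(W[...,0]-x)<.04)&(abs(W[...,1]-y)<.04)
        P=W[m];print(n,m.sum(),P[P[:,2]>.187].mean(0),P[:,2].max())
E
```

```text
clock: 16.8
position: [0.6005, -0.1248, 0.1463]
orientation: [-0.001, -3.142, 0.0]
wrist_force: [-0.0, -0.0, 0.4]
gripper_width: 0.0598
grip_force: 0.0
clock: 17.3
position: [0.6012, -0.125, 0.2676]
orientation: [0.001, 3.139, -0.001]
wrist_force: [0.7, 0.1, -0.5]
gripper_width: 0.0602
grip_force: 0.0
clock: 17.8
position: [0.4444, -0.0057, 0.2654]
orientation: [0.002, -3.139, -0.002]
wrist_force: [0.5, 0.8, -0.2]
gripper_width: 0.0367
grip_force: 0.0
[ 0.44436028 -0.00565627  0.26541252] [ 2.41813984e-03 -3.13926387e+00 -1.61621100e-03]
scene 93 [0.5776027  0.08625343 0.19077374] 0.19373946479075513
scene 91 [ 0.60137443 -0.12080106  0.19083072] 0.19324227399636154
top 45 [0.57260339 0.08265347 0.19323642] 0.19727712149435037<stdin>:7: RuntimeWarning: Mean of empty slice.
  ret = um.true_divide(
Traceback (most recent call last):
ValueError: zero-size array to reduction operation maximum which has no identity
```

```bash
python3 -m handwheel '0 0 0 0 -0.15; 0 0 4 0 -0.15; 0 0 8 0 -0.15; 0 0 12 0 -0.15; 0 0 15 0 -0.15'; python3 -m handwheel '0 0 2 0 -0.15; 0 0 4 0 -0.15; 0 0 5 0 -0.15; 0 0 5 0 -0.15; 0 0 5 0 -0.15'; python3 - <<'E'
from h import *
o=get_obs();print(o['position'],o['orientation'],o['wrist_force'])
s=snapshot("scene");np.save("scene4.npy",s,allow_pickle=True)
cv2.imwrite("pics/l1.png",cv2.resize(s["img"][130:250,160:320],(800,600),interpolation=cv2.INTER_CUBIC))
E
```

```text
clock: 18.4
position: [0.4483, -0.0092, 0.1135]
orientation: [-0.003, -3.139, -0.001]
wrist_force: [0.8, -0.6, 0.4]
gripper_width: 0.0363
grip_force: 0.0
clock: 18.9
position: [0.449, -0.009, 0.0665]
orientation: [-0.002, -3.142, 0.0]
wrist_force: [0.7, -0.4, 1.6]
gripper_width: 0.0363
grip_force: 0.0
[ 0.44904354 -0.00899188  0.06652554] [-2.01862186e-03 -3.14152014e+00  1.19976079e-05] [ 0.6898239  -0.3588984   1.63450347]
```

View pics/l1.png

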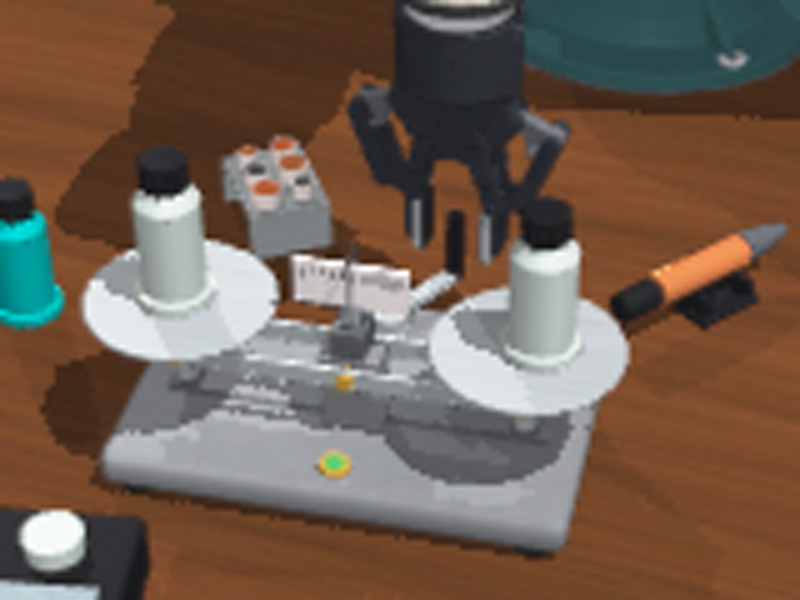

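The post (crop pixel 455,240) stands between the fingers (415,225 and 490,230), and both bottles stand upright on their pans. Next I push the lever to unlock.

```bash
python3 -m handwheel '0 -1.2 0 0 -0.15; 0.4 -1.8 0 0 -0.15; 0.6 -2.6 0 0 -0.15; 0.6 -3.4 0 0 -0.15; 0.6 -4.4 0 0 -0.15'; python3 -m handwheel '-0.3 -1 0 0 -0.15; -0.6 -1.8 0 0 -0.15; -1.1 -2.5 0 0 -0.15; -1.1 -2.5 0 0 -0.15; -1.1 -2.5 0 0 -0.15'; python3 - <<'E'
from h import *
o=get_obs();print(o['position'],o['wrist_force'])
for n in("scene","top"):
    s=snapshot(n);np.save(f"{n}5.npy",s,allow_pickle=True)
s=np.load("scene5.npy",allow_pickle=True).item()
W=cloud(s);V=s["img"].max(2);p=o["position"]
m=(V<60)&(W[...,2]>.05)&(W[...,2]<.09)&(abs(W[...,0]-.455)<.03)&(abs(W[...,1]+.066)<.03)
print(m.sum(),W[m].mean(0))
a=cv2.resize(s["img"][145:235,190:310],(400,300),interpolation=cv2.INTER_CUBIC)
t=np.load("top5.npy",allow_pickle=True).item();b=cv2.resize(t["img"][150:240,215:335],(400,300),interpolation=cv2.INTER_CUBIC)
cv2.imwrite("pics/l2.png",np.hstack([a,b]))
E
```

```text
clock: 19.45
position: [0.442, -0.0532, 0.0663]
orientation: [-0.001, -3.141, -0.0]
wrist_force: [-1.3, 3.8, 1.2]
gripper_width: 0.0365
grip_force: 1.6
clock: 19.95
position: [0.454, -0.078, 0.0663]
orientation: [0.002, 3.141, -0.001]
wrist_force: [-0.7, 0.8, -0.1]
gripper_width: 0.0364
grip_force: 0.0
[ 0.4540496  -0.07799809  0.06629655] [-0.66093067  0.79628358 -0.09027865]
63 [ 0.45769562 -0.06846932  0.07337064]
```

View pics/l2.png

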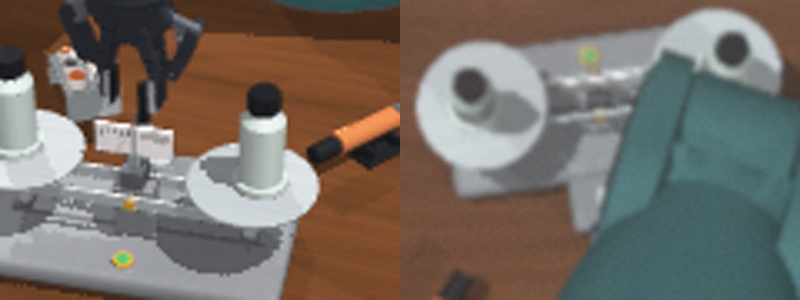

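```bash
python3 -m handwheel '-0.1 -0.15 0 0 -0.15; -0.2 -0.3 0 0 -0.15; -0.3 -0.4 0 0 -0.15; -0.3 -0.4 0 0 -0.15; -0.3 -0.4 0 0 -0.15'; python3 -m handwheel '-0.2 0.2 0 0 -0.15; -0.2 0.8 0 0 -0.15; -0.2 0.8 0 0 -0.15; -0.2 0.8 0 0 -0.15; -0.2 0.8 0 0 -0.15'; python3 - <<'E'
from h import *
o=get_obs();print(o['position'],o['wrist_force'])
for n in("scene","top"):
    s=snapshot(n);np.save(f"{n}6.npy",s,allow_pickle=True)
    W=cloud(s);hsv=cv2.cvtColor(s["img"],cv2.COLOR_BGR2HSV)
    for x,y in((.577,.079),(.601,-.12)):
        r=np.hypot(W[...,0]-x,W[...,1]-y);m=(r<.05)&(r>.03)&(W[...,2]>.085)&(W[...,2]<.115)&(hsv[...,1]<60)&(hsv[...,2]>150)
        P=W[m];V=hsv[...,2];mc=(r<.03)&(W[...,2]>.18-.0)&(W[...,2]<.21)&(V<80)
        print(n,x,y,m.sum(),np.median(P[:,2]),"cap",mc.sum(),np.percentile(W[mc][:,2],80) if mc.sum() else 0)
s=np.load("scene6.npy",allow_pickle=True).item()
cv2.imwrite("pics/l3.png",cv2.resize(s["img"][130:250,160:320],(800,600),interpolation=cv2.INTER_CUBIC))
E
```

```text
clock: 20.55
position: [0.4566, -0.0816, 0.0663]
orientation: [-0.001, -3.142, -0.0]
wrist_force: [-0.1, 1.2, 0.0]
gripper_width: 0.0362
grip_force: 0.8
clock: 21.05
position: [0.4586, -0.0737, 0.0663]
orientation: [0.001, 3.141, -0.0]
wrist_force: [-0.2, 0.2, -0.2]
gripper_width: 0.0367
grip_force: 0.0
[ 0.45864252 -0.07365222  0.0663265 ] [-0.22028855  0.22549106 -0.18441466]
scene 0.577 0.079 313 0.09705012147081322 cap 75 0.19066716981092627
scene 0.601 -0.12 337 0.09947672336483905 cap 75 0.19265747869851346
top 0.577 0.079 534 0.0984187702495295 cap 50 0.19327276598811569
top 0.601 -0.12 185 0.10164706137956014 cap 53 0.1949354916731122
```

View pics/l3.png

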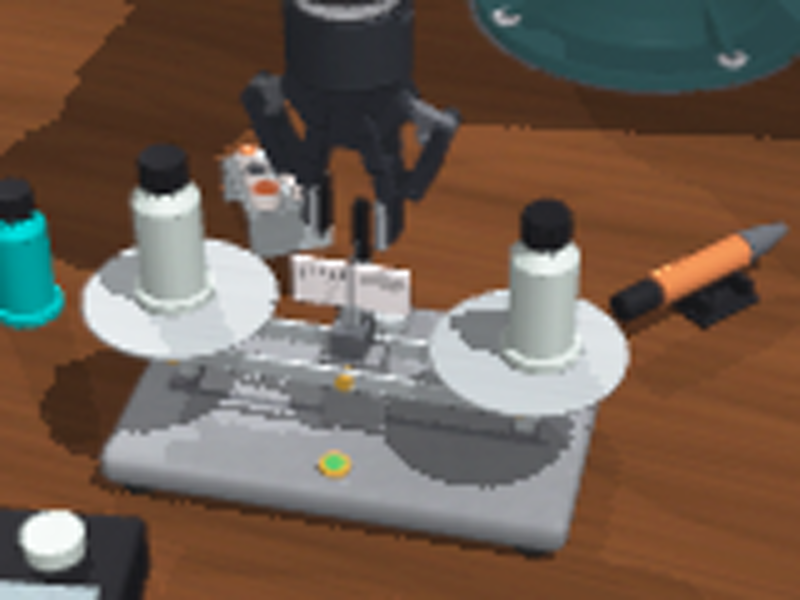

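```bash
for i in 1 2 3 4; do :; done; python3 -m handwheel '0 0 0 0 -0.15; 0 0 0 0 -0.15; 0 0 0 0 -0.15; 0 0 0 0 -0.15; 0 0 0 0 -0.15' >/dev/null; python3 -m handwheel '0 0 0 0 -0.15; 0 0 0 0 -0.15; 0 0 0 0 -0.15; 0 0 0 0 -0.15; 0 0 0 0 -0.15'>/dev/null; python3 -m handwheel '0 0 0 0 -0.15; 0 0 0 0 -0.15; 0 0 0 0 -0.15; 0 0 0 0 -0.15; 0 0 0 0 -0.15'; cat > pans.py <<'E'
from h import *
def fit(s,x,y,W,hsv):
    r=np.hypot(W[...,0]-x,W[...,1]-y);m=(r<.05)&(r>.03)&(W[...,2]>.085)&(W[...,2]<.115)&(hsv[...,1]<60)&(hsv[...,2]>150)
    mc=(r<.03)&(W[...,2]>.18)&(W[...,2]<.21)&(hsv[...,2]<80)
    return np.mean(W[m][:,2])*1e3,np.percentile(W[mc][:,2],80)*1e3 if mc.sum() else np.nan
def run(s):
    W=cloud(s);hsv=cv2.cvtColor(s["img"],cv2.COLOR_BGR2HSV)
    return np.array([fit(s,.577,.079,W,hsv),fit(s,.601,-.12,W,hsv)])
E
python3 - <<'E'
from pans import *
for n in("scene","top"):
    old=[run(np.load(f"{n}{k}.npy",allow_pickle=True).item()) for k in ((3,4) if n=="scene" else (2,))]
    new=[run(snapshot(n)) for _ in range(3)]
    print(n,"locked",np.round(old,2).tolist(),"free",np.round(new,2).tolist())
s=snapshot("scene");np.save("scene7.npy",s,allow_pickle=True)
print("post",onz(s,232,175.6,.065),get_obs()["clock"])
W=cloud(s);V=s["img"].max(2);print(W[173:180,229:236].reshape(-1,3)[V[173:180,229:236].ravel()<50].mean(0))
E
```

```text
clock: 22.65
position: [0.4586, -0.0737, 0.0663]
orientation: [0.001, 3.142, -0.0]
wrist_force: [0.2, 0.7, 0.2]
gripper_width: 0.036
grip_force: 0.0
scene locked [[[98.41, 191.51], [98.22, 191.62]], [[98.57, 191.68], [98.22, 191.7]]] free [[[97.15, 190.38], [99.64, 192.32]], [[97.2, 190.41], [99.66, 193.06]], [[97.18, 190.76], [99.6, 192.76]]]
top locked [[[99.63, 194.87], [100.45, nan]]] free [[[98.46, 192.19], [101.24, 196.23]], [[98.33, 193.02], [101.73, 196.02]], [[98.36, 192.73], [101.84, 196.86]]]
post [ 0.46329585 -0.063431    0.065     ] 23.0
[ 0.46065813 -0.06415516  0.06245804]
```

```bash
python3 -m handwheel '0 -0.6 0 0 -0.15; 0 -0.8 0 0 -0.15; -0.1 -0.9 0 0 -0.15; -0.2 -1.05 0 0 -0.15; -0.3 -1.2 0 0 -0.15'; python3 -m handwheel '0 0 0 0 -0.15; 0 0.3 0 0 -0.15; 0 0.8 0 0 -0.15; 0 0.8 0 0 -0.15; 0 0.8 0 0 -0.15'; for i in 1; do python3 -m handwheel '0 0 0 0 -0.15; 0 0 0 0 -0.15; 0 0 0 0 -0.15; 0 0 0 0 -0.15; 0 0 0 0 -0.15' >/dev/null; python3 -m handwheel '0 0 0 0 -0.15; 0 0 0 0 -0.15; 0 0 0 0 -0.15; 0 0 0 0 -0.15; 0 0 0 0 -0.15'>/dev/null; python3 -m handwheel '0 0 0 0 -0.15; 0 0 0 0 -0.15; 0 0 0 0 -0.15; 0 0 0 0 -0.15; 0 0 0 0 -0.15';python3 -m handwheel '0 0 0 0 -0.15; 0 0 0 0 -0.15; 0 0 0 0 -0.15; 0 0 0 0 -0.15; 0 0 0 0 -0.15'>/dev/null; done; 
python3 - <<'E'
from pans import *
for n in("scene","top"):
    print(n,"free",np.round([run(snapshot(n)) for _ in range(2)],2).tolist())
s=snapshot("scene");np.save("scene8.npy",s,allow_pickle=True)
W=cloud(s);V=s["img"].max(2);m=(V<60)&(W[...,2]>.05)&(W[...,2]<.09)&(abs(W[...,0]-.46)<.03)&(abs(W[...,1]+.07)<.035)
P=W[m];v,u=np.nonzero(m)
for c in np.unique(u): print(c,(u==c).sum(),P[u==c].mean(0).round(4))
print(get_obs()["position"],get_obs()["clock"])
E
```

```text
clock: 23.5
position: [0.4612, -0.0854, 0.0662]
orientation: [-0.001, -3.141, -0.001]
wrist_force: [-6.0, 10.3, 3.0]
gripper_width: 0.0365
grip_force: 5.2
clock: 24.0
position: [0.4617, -0.0776, 0.0663]
orientation: [0.001, 3.141, -0.001]
wrist_force: [0.5, 0.8, 1.1]
gripper_width: 0.0367
grip_force: 0.0
clock: 25.5
position: [0.4615, -0.0777, 0.0663]
orientation: [-0.001, -3.142, -0.0]
wrist_force: [-0.2, -0.4, -0.1]
gripper_width: 0.0366
grip_force: 0.0
scene free [[[97.2, 190.93], [99.57, 193.04]], [[97.12, 190.56], [99.6, 192.64]]]
top free [[[98.53, 193.34], [101.59, 195.31]], [[98.53, 192.62], [101.5, 196.45]]]
219 1 [ 0.4678 -0.1047  0.0792]
222 9 [ 0.4709 -0.0935  0.0763]
223 9 [ 0.4638 -0.0931  0.0755]
224 5 [ 0.4543 -0.0935  0.0791]
229 8 [ 0.4636 -0.0733  0.0669]
230 9 [ 0.4632 -0.07    0.0694]
231 10 [ 0.4628 -0.0669  0.0679]
232 9 [ 0.4593 -0.065   0.0642]
236 8 [ 0.4674 -0.0484  0.0757]
237 7 [ 0.4685 -0.0447  0.0793]
238 6 [ 0.4623 -0.0438  0.0772]
[ 0.46157969 -0.07764067  0.06629278] 26.25
```

The left pan sinks and the right rises in both cameras (about 97.2 against 99.6 mm in scene, 98.5 against 101.5 mm in top; both equal when locked). The left bottle, the one picked up first, is therefore the heavier. Next I lock the beam again.

```bash
python3 -m handwheel '0.2 1.2 0 0 -0.15; 0.5 2 0 0 -0.15; 1.1 3 0 0 -0.15; 1.6 4 0 0 -0.15; 1.9 5 0 0 -0.15'; python3 -m handwheel '0.1 1 0 0 -0.15; 0 2 0 0 -0.15; -0.3 3 0 0 -0.15; -0.3 3 0 0 -0.15; -0.3 3 0 0 -0.15'; python3 -m handwheel '0 0.1 0 0 -0.15; 0 0.1 0 0 -0.15; 0 -0.5 0 0 -0.15; 0 -1 0 0 -0.15; 0 -1.1 0 0 -0.15';
python3 - <<'E'
from pans import *
for n in("scene","top"):
    print(n,np.round([run(snapshot(n)) for _ in range(1)],2).tolist())
s=snapshot("scene");np.save("scene9.npy",s,allow_pickle=True)
W=cloud(s);V=s["img"].max(2);m=(V<60)&(W[...,2]>.05)&(W[...,2]<.09)&(abs(W[...,0]-.45)<.03)&(abs(W[...,1]+.01)<.035)
P=W[m];v,u=np.nonzero(m)
for c in np.unique(u): print(c,(u==c).sum(),P[u==c].mean(0).round(4))
print(get_obs()["position"],get_obs()["clock"])
E
```

```text
clock: 26.75
position: [0.4413, -0.0268, 0.0661]
orientation: [-0.001, -3.14, 0.001]
wrist_force: [0.4, -3.9, -2.0]
gripper_width: 0.036
grip_force: 1.6
clock: 27.25
position: [0.4462, 0.0028, 0.0663]
orientation: [-0.0, 3.141, 0.001]
wrist_force: [-0.5, -0.7, -0.1]
gripper_width: 0.0361
grip_force: 0.0
clock: 27.75
position: [0.4457, -0.0094, 0.0663]
orientation: [0.003, 3.141, -0.0]
wrist_force: [0.1, 0.7, 0.6]
gripper_width: 0.0362
grip_force: 0.0
scene [[[98.47, 191.79], [98.33, 191.87]]]
top [[[99.83, 195.14], [100.01, 194.65]]]
241 3 [ 0.4511 -0.038   0.0844]
242 1 [ 0.4522 -0.0343  0.0898]
245 9 [ 0.4512 -0.0248  0.0764]
246 9 [ 0.4423 -0.0247  0.0743]
250 9 [ 0.4555 -0.0068  0.0681]
251 9 [ 0.4543 -0.004   0.0684]
252 9 [ 0.4527 -0.0013  0.068 ]
259 7 [0.4516 0.0209 0.0767]
260 5 [0.4518 0.0241 0.0799]
261 2 [0.4422 0.0242 0.0787]
[ 0.44565225 -0.00886737  0.06629074] 27.9
```

```bash
python3 -m handwheel '0 0 -3 0 -0.15; 0 0 -7 0 -0.15; 0 0 -11 0 -0.15; 0 0 -15 0 0.3; 0 0 -19.9 0 0.3'; python3 -m handwheel '-3 2 0 0 0.3; -7 5 0 0 0.3; -11 8 0 0 0.3; -13 9.4 0 0 0.3; -13 9.4 0 0 0.3'; python3 -c "
from h import *
o=get_obs();print(o['position'],o['orientation'],o['wrist_force'])"
```

```text
clock: 28.4
position: [0.4448, -0.0084, 0.2665]
orientation: [-0.001, -3.14, -0.0]
wrist_force: [1.1, -0.2, 0.5]
gripper_width: 0.0557
grip_force: 0.0
clock: 28.9
position: [0.5775, 0.0871, 0.264]
orientation: [0.002, -3.141, -0.0]
wrist_force: [-1.8, -0.6, 0.3]
gripper_width: 0.0556
grip_force: 0.0
[0.57751437 0.08709045 0.26399527] [ 2.12765606e-03 -3.14058871e+00 -4.35339724e-04] [-1.84274103 -0.63662847  0.2843082 ]
```

```bash
python3 -m handwheel '0 0 2 0 0.3; 0 0 4 0 0.3; 0 0 5 0 0.3; 0 0 5 0 0.3; 0 0 5 0 0.3'; python3 -c "
from h import *
o=get_obs();print(o['position'],o['orientation'],o['wrist_force'])"
```

```text
clock: 29.4
position: [0.5756, 0.085, 0.2161]
orientation: [0.002, 3.141, -0.0]
wrist_force: [-0.6, -0.5, 0.7]
gripper_width: 0.0558
grip_force: 0.0
[0.57563735 0.08502257 0.21607104] [ 1.68370989e-03  3.14102031e+00 -3.99733230e-05] [-0.63742092 -0.48306394  0.65315055]
```

```bash
python3 -m handwheel '0 -0.08 2.5 0 0.3; 0 -0.08 5 0 0.3; 0 -0.08 6.5 0 0.1; 0 -0.08 7 0 -0.02; 0 -0.08 7 0 -0.02'; python3 -m handwheel '0 0 0 0 -0.04; 0 0 0 0 -0.04; 0 0 0 0 -0.04; 0 0 0 0 -0.04; 0 0 0 0 -0.04'; python3 -m handwheel '0 0 0 0 -0.08; 0 0 0 0 -0.1; 0 0 -0.03 0 -0.12; 0 0 -0.06 0 -0.14; 0 0 -0.1 0 -0.16'; python3 -c "
from h import *
o=get_obs();print(o['position'],o['orientation'],o['wrist_force'])"
```

```text
clock: 29.9
position: [0.5759, 0.0844, 0.1458]
orientation: [0.001, 3.141, -0.0]
wrist_force: [0.5, 0.1, 0.6]
gripper_width: 0.0416
grip_force: 0.0
clock: 30.4
position: [0.5757, 0.0844, 0.1455]
orientation: [0.001, 3.141, -0.0]
wrist_force: [-0.5, -0.7, 0.1]
gripper_width: 0.0413
grip_force: 0.0
clock: 30.9
position: [0.5757, 0.0845, 0.1462]
orientation: [-0.001, -3.141, -0.0]
wrist_force: [0.3, -0.1, -0.5]
gripper_width: 0.0363
grip_force: 23.3
[0.57568699 0.0844569  0.14623784] [-1.26243438e-03 -3.14146991e+00 -5.70110446e-05] [ 0.26100931 -0.13557477 -0.54987701]
```

```bash
python3 -m handwheel '0 0 0 0 -1; 0 0 -0.2 0 -1; 0 0 -1.5 0 -1; 0 0 -4 0 -1; 0 0 -6 0 -1'; python3 -m handwheel '1.3 4 0 0 -1; 2.8 8 0 0 -1; 4.2 12 0 0 -1; 5.6 16 0 0 -1; 7 20 0 0 -1'; python3 -m handwheel '1 2 0 0 -1; 1.5 3.9 2 0 -1; 1.5 3.9 5 0 -1; 1.5 3.9 8 0 -1; 1.5 3.9 9 0 -1';python3 -m handwheel '0 0 0 0 -1; 0 0 0 0 -1; 0 0 0 0 -1; 0 0 0 0 -1; 0 0 0 0 -1'
python3 - <<'E'
from h import *
o=get_obs();print(o["position"],o["orientation"],o["wrist_force"],o["ft_torque"])
ims=[]
for n in("scene","top"):
    s=snapshot(n);np.save(f"{n}10.npy",s,allow_pickle=True)
    u,v=map(int,proj(s,[.49,.323,.06]));ims.append(cv2.resize(s["img"][v-45:v+30,u-50:u+50],(400,300),interpolation=cv2.INTER_CUBIC));print(n,u,v)
cv2.imwrite("pics/s1.png",np.hstack(ims))
E
```

```text
clock: 31.4
position: [0.5755, 0.0846, 0.2072]
orientation: [-0.001, -3.141, -0.0]
wrist_force: [0.2, -0.1, -2.4]
gripper_width: 0.0356
grip_force: 60.2
clock: 31.9
position: [0.5049, 0.2861, 0.2063]
orientation: [-0.001, -3.141, -0.0]
wrist_force: [1.1, -0.7, -2.5]
gripper_width: 0.0353
grip_force: 60.5
clock: 32.4
position: [0.4893, 0.3231, 0.1137]
orientation: [-0.001, -3.138, 0.002]
wrist_force: [0.2, -1.3, -2.7]
gripper_width: 0.0355
grip_force: 60.7
clock: 32.9
position: [0.4912, 0.3236, 0.117]
orientation: [0.002, 3.141, 0.001]
wrist_force: [0.1, -0.3, -1.5]
gripper_width: 0.0355
grip_force: 60.7
[0.4912174  0.32358442 0.11697459] [1.51278623e-03 3.14063347e+00 7.33408520e-04] [ 0.07368064 -0.25903305 -1.52804311] [-0.02077711  0.01237788  0.02877371]
scene 356 210
top 154 214
```

View pics/s1.png

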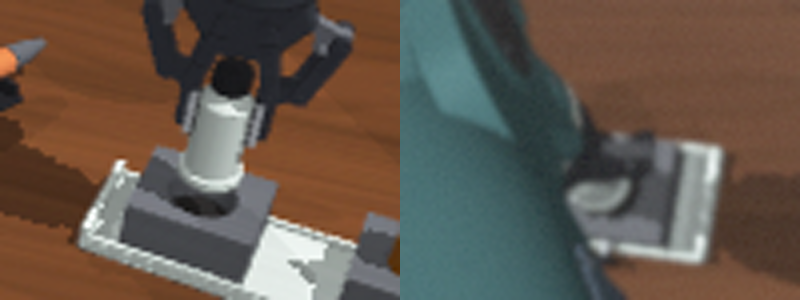

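```bash
python3 - <<'E'
from h import *
s=np.load("scene10.npy",allow_pickle=True).item();s0=np.load("scene0.npy",allow_pickle=True).item()
K=8
def up(img,x0,y0,x1,y1):
    g=cv2.cvtColor(img[y0:y1,x0:x1],cv2.COLOR_BGR2HSV)[...,2]
    return cv2.resize(g,None,fx=K,fy=K,interpolation=cv2.INTER_CUBIC)
def px(x0,y0,u,v): return x0+(u+.5)/K-.5, y0+(v+.5)/K-.5
# foot
x0,y0=340,185;g=up(s["img"],x0,y0,375,220);m=(g>140).astype(np.uint8)
k,l,st,ce=cv2.connectedComponentsWithStats(m)
a,b=int((358-x0)*K),int((205-y0)*K)
i=l[b,a];print("comp",i,st[i]);v,u=np.nonzero(l==i)
w=np.array([[r,u[v==r].min(),u[v==r].max()] for r in np.unique(v)])
bot=w[w[:,0]>w[:,0].max()-6*K]; j=bot[np.argmax(bot[:,2]-bot[:,1])]
um=(j[1]+j[2])/2;vb=v[abs(u-um)<3].max()
p=px(x0,y0,um,vb);print("foot mid/bottom px",p,"width px",(j[2]-j[1])/K)
T=s["camera_from_world"];c=-T[:3,:3].T@T[:3,3]
zb=get_obs()["position"][2]-.0457
q=onz(s,*p,zb);d=(c-q)[:2];d/=np.linalg.norm(d);print("foot centre",q[:2]-.0225*d,zb)
# bore in first picture
x0,y0=335,195;g=up(s0["img"],x0,y0,380,230);vc=int((214-y0)*K);uc=int((356-x0)*K)
m=(g<62).astype(np.uint8)
for t in(45,55,65,75):
    k,l,st,ce=cv2.connectedComponentsWithStats((g<t).astype(np.uint8));i=l[vc,uc]
    if i:
        cs,_=cv2.findContours((l==i).astype(np.uint8),cv2.RETR_EXTERNAL,cv2.CHAIN_APPROX_NONE);cc=max(cs,key=len)[:,0]
        P=np.array([onz(s0,*px(x0,y0,*q),.05)[:2] for q in cc])*1e3
        print(t,st[i],cv2.fitEllipse(P.astype(np.float32)))
E
```

```text
comp 1 [   86    28   144   196 16176]
foot mid/bottom px (np.float64(358.8125), np.float64(212.3125)) width px 16.25
foot centre [0.48764794 0.33167501] 0.07093927336134948
65 [ 116  133  122   60 4299] ((498.6971130371094, 329.94891357421875), (26.474620819091797, 45.59781265258789), 32.81950759887695)
75 [ 115  124  127   71 5636] ((496.6051940917969, 330.14288330078125), (30.643718719482422, 47.24459457397461), 39.15238571166992)
```

```bash
python3 - <<'E'
from h import *
s=np.load("scene10.npy",allow_pickle=True).item()
o=get_obs();p=o["position"]
print("proj foot",proj(s,[p[0],p[1],.071]),"cap top",proj(s,[p[0],p[1],.164]))
W=cloud(s);hsv=cv2.cvtColor(s["img"],cv2.COLOR_BGR2HSV)
m=(hsv[...,1]<70)&(hsv[...,2]>130)&(np.hypot(W[...,0]-.49,W[...,1]-.325)<.04)&(W[...,2]>.065)&(W[...,2]<.15)
v,u=np.nonzero(m);P=W[m]
for r in np.unique(v):
    k=v==r;print(r,u[k].min(),u[k].max(),P[k].mean(0).round(4))
V=hsv[...,2];m=(V<40)&(np.hypot(W[...,0]-.49,W[...,1]-.325)<.03)&(W[...,2]>.145)&(W[...,2]<.17);print("cap",W[m].mean(0),np.argwhere(m).mean(0))
s0=np.load("scene9.npy",allow_pickle=True).item();W=cloud(s0);hsv=cv2.cvtColor(s0["img"],cv2.COLOR_BGR2HSV)
m=(hsv[...,1]<70)&(hsv[...,2]>130)&(np.hypot(W[...,0]-.58,W[...,1]-.085)<.03)&(W[...,2]>.11)&(W[...,2]<.17)
v,u=np.nonzero(m);P=W[m]
for r in np.unique(v):
    k=v==r;print("pan",r,u[k].min(),u[k].max(),P[k].mean(0).round(4))
print("proj foot on pan",proj(s,[.5757,.0842,.1]),proj(s,[.5757,.0842,.193]))
E
```

```text
proj foot (np.float64(357.00779435337404), np.float64(207.46547585525437)) cap top (np.float64(363.6056343777021), np.float64(180.92598737160546))
188 354 358 [0.4997 0.3086 0.1425]
189 354 368 [0.4984 0.3206 0.1414]
190 354 368 [0.501  0.3245 0.141 ]
191 353 368 [0.5031 0.3235 0.1389]
192 353 371 [0.5038 0.3271 0.137 ]
193 353 371 [0.5046 0.3289 0.1347]
194 353 370 [0.5053 0.327  0.1312]
195 353 370 [0.5065 0.3276 0.1288]
196 352 370 [0.5051 0.3271 0.1242]
197 352 369 [0.5046 0.3275 0.1204]
198 356 369 [0.5061 0.3289 0.1185]
199 356 369 [0.5052 0.3296 0.1145]
200 356 369 [0.5053 0.3302 0.1112]
201 355 369 [0.5052 0.3308 0.1078]
202 355 366 [0.506  0.3285 0.1042]
203 351 365 [0.504  0.3246 0.0979]
204 351 365 [0.5041 0.3267 0.095 ]
205 351 365 [0.5041 0.325  0.091 ]
206 351 366 [0.5034 0.327  0.0874]
207 351 366 [0.5033 0.3267 0.0836]
208 351 366 [0.5046 0.3273 0.0812]
209 352 366 [0.5054 0.3293 0.0787]
210 353 365 [0.5072 0.3299 0.0767]
211 355 365 [0.5084 0.3331 0.075 ]
212 356 362 [0.5121 0.331  0.0738]
cap [0.4965903  0.32438524 0.15856402] [183.8125 363.2875]
pan 179 263 275 [0.
[... 283 characters left out ...]
2 0.1556]
pan 187 263 275 [0.5879 0.0912 0.152 ]
pan 188 263 275 [0.5874 0.0912 0.1483]
pan 189 263 275 [0.5872 0.0914 0.1449]
pan 190 263 275 [0.5873 0.0915 0.1416]
pan 191 263 274 [0.5891 0.0908 0.1393]
pan 192 263 274 [0.5892 0.091  0.1361]
pan 193 263 274 [0.5885 0.0909 0.1322]
pan 194 262 274 [0.5892 0.0899 0.129 ]
pan 195 262 274 [0.588  0.0897 0.1246]
pan 196 262 274 [0.5882 0.0899 0.1214]
pan 197 262 274 [0.5887 0.0902 0.1183]
pan 198 262 273 [0.5901 0.0893 0.1157]
pan 199 265 273 [0.5888 0.0933 0.1123]
pan 200 268 269 [0.5921 0.093  0.1114]
proj foot on pan (np.float64(267.0302975729645), np.float64(198.8893779520469)) (np.float64(268.47495607288937), np.float64(171.20278132070044))
```

```bash
(python3 -m handwheel '-0.2 -0.1 0.5 0 -1; -0.2 -0.1 1 0 -1; -0.2 -0.1 1.5 0 -1; -0.2 -0.1 1.8 0 -1; -0.2 -0.1 1.8 0 -1'; python3 -m handwheel '0 0 0.05 0 -1; 0 0 0.1 0 -1; 0 0 0.15 0 -1; 0 0 0.2 0 -1; 0 0 0.2 0 -1';python3 -m handwheel '0 0 0.05 0 -1; 0 0 0.1 0 -1; 0 0 0.15 0 -1; 0 0 0.15 0 -1; 0 0 0.15 0 -1') | grep -E "force: \[|pos"; python3 -c "
from h import *
o=get_obs();print(o['position'],o['wrist_force'],o['ft_torque'])"
```

```text
position: [0.4926, 0.3224, 0.0976]
wrist_force: [-0.2, -0.9, -2.5]
position: [0.4929, 0.3225, 0.0963]
wrist_force: [-0.5, -0.5, -2.0]
position: [0.4929, 0.3226, 0.0957]
wrist_force: [-5.2, -1.3, 12.2]
[0.49291174 0.32258613 0.09570456] [-5.22088859 -1.32047623 12.18626466] [-0.43786931  0.85667581 -0.0082802 ]
```

```bash
(python3 -m handwheel '0 0 -0.15 0 -1; 0.1 0.05 -0.15 0 -1; 0.2 0.1 -0.15 0 -1; 0.2 0.1 -0.15 0 -1; 0.2 0.1 -0.15 0 -1'; python3 -c "
from h import *
o=get_obs();print(o['wrist_force'],o['ft_torque'])"; python3 -m handwheel '0 0 0.05 0 -1; 0 0 0.1 0 -1; 0 0 0.12 0 -1; 0 0 0.12 0 -1; 0 0 0.12 0 -1') | grep -vE "ori|grip|clock"; python3 -c "
from h import *
o=get_obs();print(o['position'],o['wrist_force'],o['ft_torque'])"
```

```text
position: [0.4908, 0.3235, 0.0961]
wrist_force: [-0.2, 0.7, -2.7]
[-0.24270339  0.70469863 -2.70565534] [-0.00498328 -0.01015601  0.09356742]
position: [0.4909, 0.3235, 0.0951]
wrist_force: [0.1, -0.2, -1.6]
[0.49090703 0.32352399 0.09510382] [ 0.14505043 -0.23642313 -1.5892259 ] [ 0.03031062 -0.01368952  0.00741622]
```

```bash
(python3 -m handwheel '0 0 0.04 0 -1; 0 0 0.08 0 -1; 0 0 0.1 0 -1; 0 0 0.1 0 -1; 0 0 0.1 0 -1';python3 -c "
from h import *
o=get_obs();print(o['wrist_force'],o['ft_torque'])"; python3 -m handwheel '0 0 0.04 0 -1; 0 0 0.08 0 -1; 0 0 0.1 0 -1; 0 0 0.1 0 -1; 0 0 0.1 0 -1') | grep -vE "ori|grip|clock"; python3 -c "
from h import *
o=get_obs();print(o['position'],o['wrist_force'],o['ft_torque'])"
```

```text
position: [0.4909, 0.3235, 0.0941]
wrist_force: [0.3, 0.4, -2.2]
[ 0.30603782  0.35456083 -2.22581471] [-0.03814322 -0.04313625  0.02515513]
position: [0.4909, 0.3235, 0.0931]
wrist_force: [-0.4, 0.1, -2.3]
[0.49089286 0.32353507 0.09308752] [-0.3575912   0.09265661 -2.34545262] [0.03812281 0.0706539  0.01610764]
```

The foot has dropped into the bore: it is below the block's top with no contact force. Next I press past the balls in small steps.

```bash
(python3 -m handwheel '0 0 0.05 0 -1; 0 0 0.1 0 -1; 0 0 0.15 0 -1; 0 0 0.2 0 -1; 0 0 0.2 0 -1'; python3 -m handwheel '0 0 0.05 0 -1; 0 0 0.1 0 -1; 0 0 0.15 0 -1; 0 0 0.15 0 -1; 0 0 0.15 0 -1') | grep -vE "ori|grip|clock"
```

```text
position: [0.4906, 0.3236, 0.0911]
wrist_force: [-3.2, 1.6, 3.0]
position: [0.4909, 0.3237, 0.0895]
wrist_force: [-1.1, 2.3, 0.6]
```

```bash
(python3 -m handwheel '0 0 0.05 0 -1; 0 0 0.1 0 -1; 0 0 0.15 0 -1; 0 0 0.2 0 -1; 0 0 0.2 0 -1'; python3 -m handwheel '0 0 0.05 0 -1; 0 0 0.1 0 -1; 0 0 0.15 0 -1; 0 0 0.2 0 -1; 0 0 0.2 0 -1') | grep -vE "ori|grip|clock"
```

```text
position: [0.4909, 0.3234, 0.0874]
wrist_force: [-1.6, 1.4, -0.3]
position: [0.4908, 0.3235, 0.0854]
wrist_force: [-0.4, 1.7, -2.0]
```

```bash
(python3 -m handwheel '0 0 0.05 0 -1; 0 0 0.1 0 -1; 0 0 0.15 0 -1; 0 0 0.2 0 -1; 0 0 0.25 0 -1'; python3 -m handwheel '0 0 0.05 0 -1; 0 0 0.1 0 -1; 0 0 0.15 0 -1; 0 0 0.2 0 -1; 0 0 0.2 0 -1') | grep -vE "ori|grip|clock"
```

```text
position: [0.4909, 0.3235, 0.083]
wrist_force: [-0.6, 0.2, -0.2]
position: [0.4907, 0.3235, 0.0808]
wrist_force: [-0.5, 1.7, -2.2]
```

```bash
(python3 -m handwheel '0 0 0.05 0 -1; 0 0 0.1 0 -1; 0 0 0.15 0 -1; 0 0 0.2 0 -1; 0 0 0.25 0 -1'; python3 -m handwheel '0 0 0.05 0 -1; 0 0 0.1 0 -1; 0 0 0.15 0 -1; 0 0 0.2 0 -1; 0 0 0.2 0 -1') | grep -vE "ori|grip|clock"
```

```text
position: [0.4906, 0.3234, 0.0783]
wrist_force: [-2.4, 0.3, -2.6]
position: [0.4909, 0.3235, 0.0765]
wrist_force: [-1.4, 0.4, -3.8]
```

```bash
(python3 -m handwheel '0 0 0.05 0 -1; 0 0 0.1 0 -1; 0 0 0.15 0 -1; 0 0 0.2 0 -1; 0 0 0.2 0 -1'; python3 -m handwheel '0 0 0.03 0 -1; 0 0 0.06 0 -1; 0 0 0.06 0 -1; 0 0 0.06 0 -1; 0 0 0.06 0 -1') | grep -vE "ori|grip|clock"
```

```text
position: [0.491, 0.3235, 0.0746]
wrist_force: [-0.0, -0.1, -1.7]
position: [0.491, 0.3235, 0.0742]
wrist_force: [-0.5, -1.2, 2.5]
```

```bash
(python3 -m handwheel '0 0 0.03 0 -1; 0 0 0.04 0 -1; 0 0 0.04 0 -1; 0 0 0.04 0 -1; 0 0 0.04 0 -1') | grep -vE "ori|grip|clock"
```

```text
position: [0.4911, 0.3235, 0.0741]
wrist_force: [-2.1, -1.6, 7.4]
```

```bash
python3 -m handwheel '0 0 0 0 -0.1; 0 0 0 0 0; 0 0 0 0 0.2; 0 0 0 0 0.3; 0 0 0 0 0.3' | tail -3; python3 -m handwheel '0 0 -2 0 0.3; 0 0 -6 0 0.3; 0 0 -10 0 0.3; 0 0 -14 0 0.3; 0 0 -17 0 0.3' | head -2; python3 -m handwheel '3 0 0 0 0.3; 7 2 0 0 0.3; 10 4 0 0 0.3; 12 5 0 0 0.3; 12 5 0 0 0.3'; python3 - <<'E'
from pans import *
ims=[]
for n in("scene","top"):
    s=snapshot(n);W=cloud(s);V=s["img"].max(2)
    m=(V<60)&(np.hypot(W[...,0]-.491,W[...,1]-.324)<.03)&(W[...,2]>.1)&(W[...,2]<.16)
    P=W[m];print(n,m.sum(),P[P[:,2]>.115].mean(0),np.percentile(P[:,2],85))
    if n=="scene": cv2.imwrite("pics/end.png",cv2.resize(s["img"][120:270,150:450],(800,400),interpolation=cv2.INTER_CUBIC))
E
```

```text
wrist_force: [-0.1, 0.4, -0.3]
gripper_width: 0.0553
grip_force: 0.0
clock: 43.0
position: [0.491, 0.3236, 0.2462]
clock: 43.5
position: [0.3687, 0.3745, 0.2439]
orientation: [0.003, -3.141, -0.001]
wrist_force: [0.7, -0.3, -0.0]
gripper_width: 0.0555
grip_force: 0.0
scene 82 [0.49293801 0.32525496 0.11928156] 0.12008449453484071
top 5 [0.48557335 0.31184235 0.12003519] 0.12169967884289132
```

View pics/end.png

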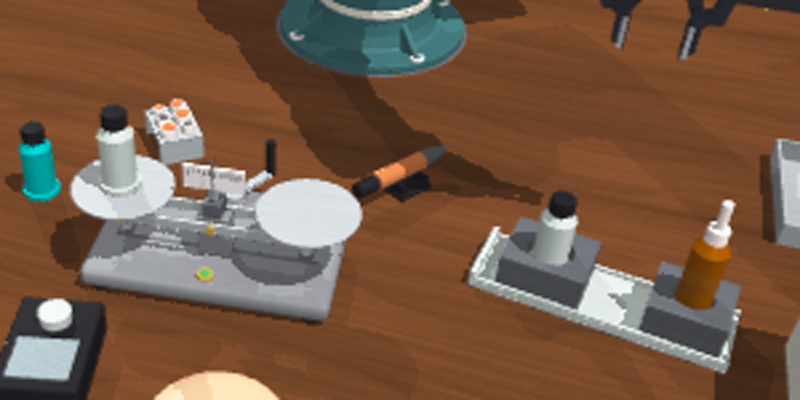

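The bottle stands upright in the socket (cap at 562,205, about 120 mm high against 121 expected). The lighter one is on the right pan (115,150), and the lever post is at the locked side (270,157). I'm handing in.

```bash
python3 -c "
from workcell import *
print(sign_off())"
```

```text
the job is handed in; nothing more can be done
None
```

I handed the job in at about 43.6 s: the heavier bottle (its pan sank about 1.3 mm) is pressed home in the socket, and the lighter one stands on the right pan with the beam locked; no verdict was returned.

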